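Feel along the stones of a collar

ROBOT

A 6-joint arm with a two-finger parallel gripper is mounted at the origin on the work surface. World frame = base frame: x ahead of the robot, y to its left, z up, the work surface at z = 0. Lengths are in m, angles in rad, forces in N, time in s.
With the tool pointing down it reaches from about 0.25 to 0.8 m from the base axis. Payload 3.9 kg.
Tool frame: the origin (TCP) lies midway between the tips of the shut fingers; the grasp point (between the pads) lies 19 mm behind it; z points along the fingers, y is the line along which they close (so a half turn about z gives the same grasp; the last joint's range is limited). The gripper opens to 85 mm and grips with 20 to 120 N. Pads are 22 mm wide; open, the fingers measure 114 mm over their backs; the gripper's body (76 mm by 85 mm) begins 54 mm behind the grasp point. The pads swing forward as they close: fully open they stand 13 mm farther back than shut.
Start: joints at [-1.198, 0.26, -0.138, 1.173, 0, 1.571], TCP at [0.191, -0.489, 0.231] pointing down, gripper open.
Joint ranges: [-2.78, 2.78], [-0.83, 1.72], [-1.28, 1.37], [-1.9, 2.12], [-1.57, 1.48], [-3.14, 3.14]. Speed limits (rad/s): [2.57, 2.57, 3.14, 3.14, 3.14, 3.14].

INTERFACE

Orientations are given as a unit quaternion [w, x, y, z].
In Python, from plant import state, optics, ticket, spotter gives the robot as it stands.
- The arm moves only by the tool jog_arm, never from a script. Its argument "commands" is a list of rows, each an object of numbers: "dx", "dy", "dz": the shift along the world's x, y, z each as a share of 20 mm, from -1 to 1; "yaw": the turn about the world's z as a share of 60 degrees, from -1 to 1; "jaw": the opening, from 0 (shut) to 1 (fully open). A call has 1 to 5 rows; each row shifts and turns the commanded pose from where the row before left it; what a row does not reach is not made up. A row lasts 1/8 s, in which the tool goes at most 62.5 mm and 10.7 degrees, less where a joint would pass 70% of its speed; a pose out of reach is approached as far as the arm can. A call with a number of a shift or a turn outside -1 to 1 is refused whole. A call with a gripper value outside its range is refused whole. The fingers move at their own pace and stop on an object; "force" is the grip in N (left out, the last holds). Time passes only in rows, so rows that do not move let the fingers close. It gives the time, the measured TCP pose, the force, the opening and the grip force at its end, in the units of the state.
- state(): the state, without advancing time (a new reading comes with each control period).
- optics.read_camera(name): name is "scene" or "side" or "wrist"; returns the picture (400x640x3 uint8, red, green, blue); there is no depth.
- optics.camera_info(name): a dict with "fx", "fy", "cx", "cy" (pixels), "rvec" (rotation vector, rad) and "tvec" (3), from world to camera coordinates, as OpenCV has them; the wrist camera has in their place "hand_eye" (4x4, takes a point from camera to tool coordinates, whose origin is the TCP and whose axes are the flange's). Camera axes: x right, y down, z forward; pixel columns grow to the right and rows downward; lengths in m; the calibration is good to about 2 mm. A picture is of the moment at which its call begins: read the wrist's pose just before it. camera_info takes no time and is no camera call.
- ticket.sign_off(): hands the job in; it is judged then, once.
Trained networks look in the newest picture that a camera, given by its name, has taken for a name from the list of things; names that differ only in an ending like _2 or _b are one class to them, and where a whole thing is asked for, a point or a joint stands for the part that bears it (a point fixed in the world has none). Each returns a list of dicts, best first, with "score" (0 to 1); they miss things now and then, are a little off and sometimes report something else, mostly with a low value. They report only what shows in the picture. A call takes as long as a camera call. They do not tell look-alikes from the thing itself.
- spotter.find_in(name, camera): "position" ([x, y, z] in m, in the coordinates of the camera as it stood for that picture, good to about 4 mm: the middle of the surface that is visible of it).
- spotter.masks_of(name, camera): "mask" (400x640 bool, what is visible of it).
The state is a dict: "clock": time; "q": joint angles; "joint_velocities": joint speeds; "joint_efforts": joint torques, N m; "eef_pos": TCP position; "ee_rot": TCP orientation; "wrist_force": force on the tool from outside, world axes, zero at the start; "wrist_torque": the same for the moment, N m; "opening": finger opening in m; "gripper_force": force on a finger pad.
Only numpy, scipy, OpenCV 4.12 (cv2) and the standard library are available. Lean on these libraries where they do the work, as an engineer would, in place of code of your own. Each camera call takes 0.05 s, during which the arm holds its last target. There are 200 camera calls.

TASK

Check the stones of the brass collar by touch: starting at the end of the row beside the blue wax block, run your fingertips along the curve and lightly touch all six red stones one after another, ending with the stone farthest from the block. The collar's board floats on springs: press only lightly, never pushing it down to or nearly to its stop, and do not lift it. Then take the hand clear, and leave the blue block, the wooden knob, the rings, the dish and the grey pumice where they are.

Things in the scene. Friction and masses are not known exactly. Their poses are not given: they have to be found in the camera images.
- holder: grey base plate of the sprung holder, 150 x 270 x 12 mm, fixed to the bench. Origin: centre of its underside, on the bench. Its y axis runs along the length. Above it floats a dark wooden board 130 x 250 x 14 mm (top 45 mm above the bench) carrying the collar, a brass band 13 mm wide and 3 mm thick, bent in a flat arc of 160 mm radius that bows toward the holder's -x side.
- tray (a joint): how far the floating board, with the collar and its stones, is pushed down (m): 0 at rest, positive down, stop at 0.014, negative when lifted. It only moves straight up and down, on springs of 0.7 N per mm (8.4 N at 12 mm), and comes back by itself.
- stone1: red domed stone (visible dome about 18 mm across, 4 mm high) in a brass bezel of 21 mm diameter, fixed on the collar. Origin: the very top of the dome, 57 mm above the bench and 12 mm above the wooden board. Neighbouring stones are 45 mm apart along the curve; stone1 is at the holder's -y end, stone6 at its +y end.
- stone2: red domed stone number 2 of the row, like stone1; origin at the top of the dome
- stone3: red domed stone number 3 of the row, like stone1; origin at the top of the dome
- stone4: red domed stone number 4 of the row, like stone1; origin at the top of the dome
- stone5: red domed stone number 5 of the row, like stone1; origin at the top of the dome
- stone6: red domed stone number 6 of the row, like stone1; origin at the top of the dome
- wax: loose blue wax block 36 x 26 x 18 mm on the bench, about 75 mm beyond one end of the row of stones: it marks the end to begin at. It may be at either end. Origin: centre of its underside.
- knob: loose turned wooden knob, 38 mm across, 44 mm tall, standing beyond the other end of the row. Origin: centre of its foot.
- ring_a: loose brass finger ring lying flat, 23 mm across, 8 mm high, beside the holder on its -x side. Origin: centre of its underside.
- ring_b: loose steel finger ring lying flat, 25 mm across, 6 mm high, beside the holder on its -x side. Origin: centre of its underside.
- dish: loose small white dish, 56 mm across, 14 mm high, beside the holder on its +x side. Origin: centre of its underside.
- pumice: loose grey pumice cylinder, 44 mm across, 30 mm high, beside the holder on its +x side. Origin: centre of its underside.
Things that resemble listed ones, but are neither listed nor needed, are in the scene too. Of the things shaped like the knob, the wooden one is meant. Several things have the shape of the wax; the one meant has the colours described above.

How it is judged:
By the outcome, as a careful person would: the job done as asked, in the order asked, and still so for the second after the job is handed in, with the robot touching nothing.
It also fails if it takes over 48 s, if anything falls off the work surface, if the arm or the gripper's body presses on something with over 40 N, if the wrist force passes 120 N, or if a joint passes its speed limit or range.

## Working session

There is one attempt and no reset: what is moved stays moved. The work goes in short steps, Python scripts to look and compute and a tool call to move; the robot and the scene stay as the last step left them, time stands still between calls to the robot, and variables do not carry over. Pictures are saved under pics/ and viewed, at most 10 in all, crops included, and the job is handed in when it is done.

Besides the shell and the picture viewer there is one more tool, called after "Call:" in YAML: its name, and indented under it one key for each argument. jog_arm: Moves the arm, as the interface text tells. Shift numbers are shares of 20 mm and turn numbers shares of 60 degrees, none past 1 either way. Its arguments: {"type":"object","properties":{"commands":{"type":"array","items":{"type":"object","properties":{"dx":{"type":"number"},"dy":{"type":"number"},"dz":{"type":"number"},"yaw":{"type":"number"},"jaw":{"type":"number"}}}},"force":{"type":"number"}},"required":["commands"]}

```bash
mkdir -p pics; cat > h.py <<'E'
import numpy as np, cv2
from plant import state, optics, ticket, spotter
def cam(n):
    i=optics.camera_info(n); K=np.array([[i['fx'],0,i['cx']],[0,i['fy'],i['cy']],[0,0,1]])
    return K,cv2.Rodrigues(np.array(i['rvec'],float))[0],np.array(i['tvec'],float)
def ray(n,uv,z):
    K,R,t=cam(n); d=R.T@np.linalg.inv(K)@np.array([uv[0],uv[1],1.]); c=-R.T@t
    return c+d*(z-c[2])/d[2]
def shot(n,f):
    im=optics.read_camera(n); cv2.imwrite(f'pics/{f}.png',im[:,:,::-1]); return im
E
python3 - <<'E'
from h import *
a=shot('scene','scene1'); b=shot('side','side1')
for n in ['scene','side']:
    K,R,t=cam(n); print(n,(-R.T@t).round(3))
    for o in ['stone1','wax','knob','holder']:
        for r in spotter.find_in(o,n):
            p=R.T@(np.array(r['position'])-t); uv=K@np.array(r['position']); print(o,round(r['score'],2),p.round(3),(uv[:2]/uv[2]).round())
print(state()['clock'])
E
```

```text
scene [ 1.045 -0.534  0.716]
stone1 0.63 [ 0.552 -0.171  0.054] [265. 233.]
stone1 0.58 [ 0.561 -0.048  0.055] [314. 203.]
stone1 0.54 [ 0.593 -0.013  0.056] [337. 202.]
stone1 0.51 [0.623 0.021 0.052] [359. 203.]
wax 0.79 [ 0.487 -0.311  0.024] [185. 266.]
wax 0.54 [ 0.511 -0.24   0.018] [225. 254.]
knob 0.8 [0.619 0.089 0.035] [378. 192.]
knob 0.79 [0.554 0.173 0.039] [379. 160.]
holder 0.89 [ 0.582 -0.087  0.046] [308. 222.]
holder 0.43 [0.619 0.09  0.036] [379. 191.]
holder 0.19 [ 0.561 -0.048  0.056] [314. 203.]
side [ 0.229 -0.457  0.58 ]
stone1 0.6 [ 0.581 -0.013  0.058] [317. 197.]
stone1 0.47 [0.613 0.02  0.052] [320. 183.]
stone1 0.43 [ 0.527 -0.127  0.055] [335. 247.]
stone1 0.4 [ 0.553 -0.047  0.056] [317. 214.]
wax 0.9 [ 0.504 -0.239  0.018] [370. 311.]
wax 0.76 [ 0.475 -0.307  0.019] [389. 354.]
wax 0.73 [ 0.698 -0.048  0.031] [373. 190.]
knob 0.67 [0.604 0.093 0.035] [294. 174.]
knob 0.61 [0.544 0.175 0.038] [249. 165.]
holder 0.81 [ 0.543 -0.107  0.048] [334. 238.]
0.5
```

View pics/scene1.png

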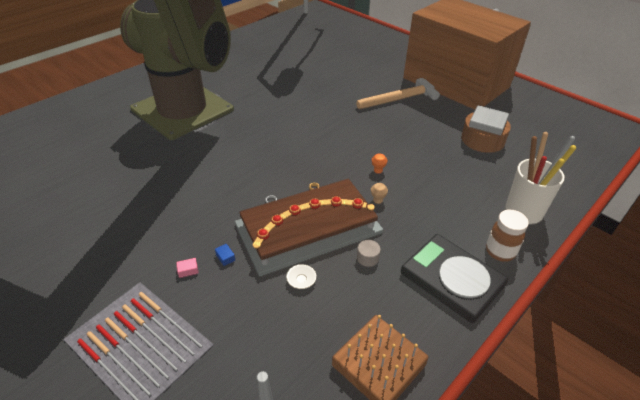

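View pics/side1.png

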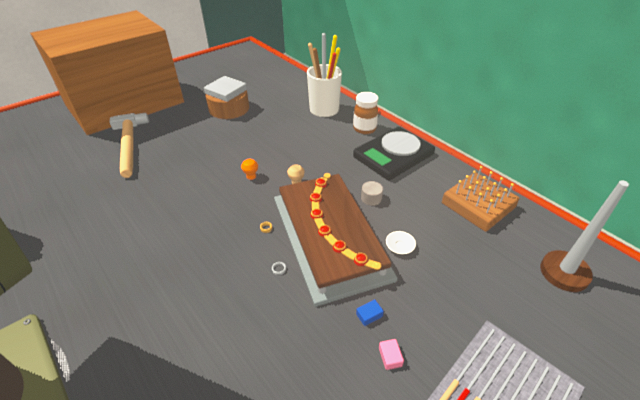

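The scene view shows a blue block at (225,254) and a pink one at (187,267). The blue one is the wax, by its colour, and it lies beyond the near end of the row, by the stone at (263,233). There are two knobs: the wooden one at (378,192) and an orange look-alike at (379,162). I'll confirm this in a crop and segment the stones.

```bash
cat > seg.py <<'E'
from h import *
def reds(n,f,box):
    im=cv2.imread(f'pics/{f}.png'); hsv=cv2.cvtColor(im,cv2.COLOR_BGR2HSV)
    m=(((hsv[...,0]<7)|(hsv[...,0]>172))&(hsv[...,1]>190)&(hsv[...,2]>130)).astype(np.uint8)
    N,l,s,c=cv2.connectedComponentsWithStats(m)
    x0,y0,x1,y1=box
    return [(c[i],s[i][4]) for i in range(1,N) if s[i][4]>8 and x0<c[i][0]<x1 and y0<c[i][1]<y1]
if __name__=='__main__':
    a=np.array([[0,0]]); th=(np.arange(6)-2.5)*45/160
    M=np.c_[-160*np.cos(th),160*np.sin(th)]/1000   # bows to -x
    for n,f,b in [('scene','scene1',(240,190,380,245)),('side','side1',(300,170,380,270))]:
        r=reds(n,f,b); P=np.array([ray(n,c,.0555)[:2] for c,_ in r]); o=np.argsort(P[:,1]); P=P[o]
        print(n,[int(r[i][1]) for i in o]); print(P.round(4).tolist())
        if len(P)==6:
            mm,pm=M.mean(0),P.mean(0);H=(M-mm).T@(P-pm);U,S,V=np.linalg.svd(H);R=V.T@np.diag([1,np.linalg.det(V.T@U.T)])@U.T
            F=(M-mm)@R.T+pm; print('fit',F.round(4).tolist(),'yaw',np.degrees(np.arctan2(R[1,0],R[0,0])),'res mm',(np.linalg.norm(F-P,axis=1)*1e3).round(1))
    im=cv2.imread('pics/scene1.png')[150:290,160:400]; cv2.imwrite('pics/crop1.png',cv2.resize(im,None,fx=3.3,fy=3.3,interpolation=cv2.INTER_CUBIC))
E
python3 seg.py
```

```text
scene [20, 18, 16, 13, 13, 13]
[[0.5472, -0.1742], [0.5385, -0.1298], [0.5427, -0.0856], [0.5584, -0.0447], [0.5847, -0.0088], [0.6202, 0.0189]]
fit [[0.5474, -0.1746], [0.5385, -0.1306], [0.5421, -0.0859], [0.558, -0.044], [0.585, -0.0081], [0.6208, 0.0189]] yaw -20.771656518615107 res mm [0.4 0.8 0.6 0.8 0.7 0.5]
side [21, 49, 16, 44, 14, 37, 11, 32, 28, 24]
[[0.5326, -0.178], [0.5447, -0.1717], [0.5232, -0.1337], [0.5358, -0.128], [0.5264, -0.0892], [0.5395, -0.0839], [0.5417, -0.0474], [0.555, -0.0426], [0.5817, -0.0067], [0.6166, 0.0204]]
```

View pics/crop1.png

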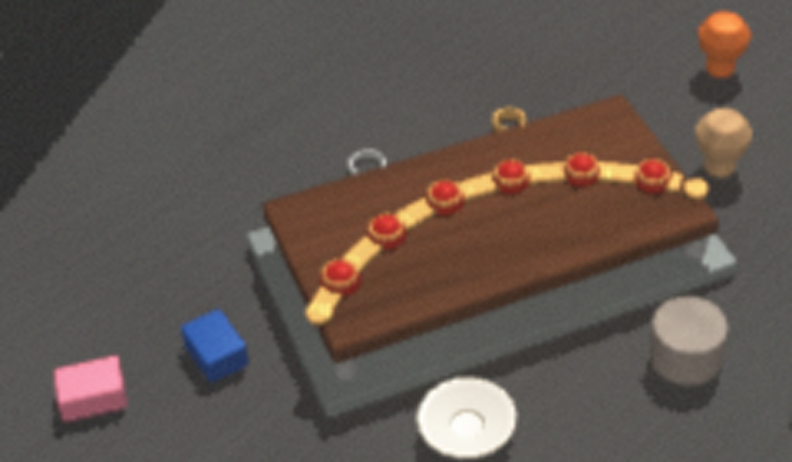

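The crop confirms it: the blue block at scene (225,254) is the wax, so the start is stone1 at about (0.546,-0.173). The wooden knob is at the other end. I'll shut the fingers and move above stone1.

Call:
jog_arm:
  commands:
    - {"dx":1,"dy":0.9,"jaw":0}
    - {"dx":1,"dy":0.9,"jaw":0}
    - {"dx":1,"dy":0.9,"jaw":0}
    - {"dx":1,"dy":0.9,"jaw":0}
    - {"dx":1,"dy":0.9,"jaw":0}
  force: 20

```text
schema error: expected keys dx, dy, dz, yaw, jaw
```

Call:
jog_arm:
  commands:
    - {"dx":1,"dy":0.9,"jaw":0}
    - {"dx":1,"dy":0.9,"jaw":0}
    - {"dx":1,"dy":0.9,"jaw":0}
    - {"dx":1,"dy":0.9,"jaw":0}
    - {"dx":1,"dy":0.9,"jaw":0}

```text
schema error: expected keys dx, dy, dz, yaw, jaw
```

Call:
jog_arm:
  commands:
    - {"dx":1,"dy":0.9,"dz":-0.8,"jaw":0}
    - {"dx":1,"dy":0.9,"dz":-0.8,"jaw":0}
    - {"dx":1,"dy":0.9,"dz":-0.8,"jaw":0}
    - {"dx":1,"dy":0.9,"dz":-0.8,"jaw":0}
    - {"dx":1,"dy":0.9,"dz":-0.8,"jaw":0}

```text
schema error: expected keys dx, dy, dz, yaw, jaw
```

Call:
jog_arm:
  commands:
    - {"dx":1,"dy":0.8,"dz":-0.8,"jaw":0}
    - {"dx":1,"dy":0.8,"dz":-0.8,"jaw":0}
    - {"dx":0.75,"dy":0.7,"dz":-0.8,"jaw":0}
    - {"jaw":0}
    - {"jaw":0}

```text
schema error: expected keys dx, dy, dz, yaw, jaw
```

All keys are required in every row.

Call:
jog_arm:
  commands:
    - {"dx":1,"dy":0.9,"dz":0,"yaw":0,"jaw":0}
    - {"dx":1,"dy":0.9,"dz":0,"yaw":0,"jaw":0}
    - {"dx":1,"dy":0.9,"dz":0,"yaw":0,"jaw":0}
    - {"dx":1,"dy":0.9,"dz":0,"yaw":0,"jaw":0}
    - {"dx":1,"dy":0.9,"dz":0,"yaw":0,"jaw":0}
  force: 20

```text
clock: 1.12
eef_pos: [0.2918, -0.3984, 0.2314]
ee_rot: [0.0, 0.983, 0.185, 0.0]
wrist_force: [0.3, -0.4, -0.6]
opening: 0.0003
gripper_force: 0.0
```

Call:
jog_arm:
  commands:
    - {"dx":1,"dy":0.9,"dz":0,"yaw":0,"jaw":0}
    - {"dx":1,"dy":0.9,"dz":0,"yaw":0,"jaw":0}
    - {"dx":1,"dy":0.9,"dz":0,"yaw":0,"jaw":0}
    - {"dx":1,"dy":0.9,"dz":0,"yaw":0,"jaw":0}
    - {"dx":1,"dy":0.9,"dz":0,"yaw":0,"jaw":0}

```text
clock: 1.75
eef_pos: [0.3919, -0.3083, 0.2314]
ee_rot: [0.0, 0.983, 0.185, 0.0]
wrist_force: [-0.2, -0.4, 0.1]
opening: -0.0001
gripper_force: 0.0
```

Call:
jog_arm:
  commands:
    - {"dx":1,"dy":0.9,"dz":-0.8,"yaw":0,"jaw":0}
    - {"dx":1,"dy":0.9,"dz":-0.8,"yaw":0,"jaw":0}
    - {"dx":1,"dy":0.9,"dz":-0.8,"yaw":0,"jaw":0}
    - {"dx":1,"dy":0.9,"dz":-0.8,"yaw":0,"jaw":0}
    - {"dx":1,"dy":0.9,"dz":-0.8,"yaw":0,"jaw":0}

```text
clock: 2.38
eef_pos: [0.4919, -0.2183, 0.1509]
ee_rot: [0.0, 0.983, 0.185, 0.0]
wrist_force: [1.1, -0.4, -0.1]
opening: 0.0002
gripper_force: 0.0
```

Call:
jog_arm:
  commands:
    - {"dx":1,"dy":0.8,"dz":-0.8,"yaw":0,"jaw":0}
    - {"dx":1,"dy":0.8,"dz":-0.8,"yaw":0,"jaw":0}
    - {"dx":0.75,"dy":0.7,"dz":-0.8,"yaw":0,"jaw":0}
    - {"dx":0,"dy":0,"dz":0,"yaw":0,"jaw":0}
    - {"dx":0,"dy":0,"dz":0,"yaw":0,"jaw":0}

```text
clock: 3.0
eef_pos: [0.5458, -0.1731, 0.1034]
ee_rot: [0.0, 0.983, 0.185, -0.0]
wrist_force: [-0.6, 0.6, -0.9]
opening: -0.0001
gripper_force: 0.0
```

Call:
jog_arm:
  commands:
    - {"dx":0,"dy":0,"dz":-1,"yaw":0,"jaw":0}
    - {"dx":0,"dy":0,"dz":-1,"yaw":0,"jaw":0}
    - {"dx":0,"dy":0,"dz":-0.2,"yaw":0,"jaw":0}
    - {"dx":0,"dy":0,"dz":0,"yaw":0,"jaw":0}

```text
clock: 3.5
eef_pos: [0.5462, -0.1735, 0.0599]
ee_rot: [0.0, 0.983, 0.185, 0.0]
wrist_force: [-0.8, 1.0, -0.1]
opening: -0.0
gripper_force: 0.0
```

```bash
python3 - <<'E'
from h import *
for i in range(1):
    s=state();print(s['eef_pos'],s['wrist_force'])
b=shot('side','side2'); a=shot('scene','scene2')
c=np.vstack([cv2.resize(x[y0:y0+100,x0:x0+160,::-1],None,fx=4,fy=3,interpolation=cv2.INTER_CUBIC) for x,x0,y0 in((b,270,170),(a,200,170))])
cv2.imwrite('pics/t1.png',c); F=[]
for i in range(6): optics.read_camera('side'); F.append(state()['wrist_force'][2])
print(F)
E
```

```text
[ 0.54615935 -0.1734501   0.0599242 ] [-0.7643521   1.02457265 -0.13013495]
[np.float64(-0.36243594144672436), np.float64(0.44491619215331296), np.float64(0.22698233333139128), np.float64(-0.3232127373883141), np.float64(-0.5459803148366201), np.float64(0.07019668319352027)]
```

View pics/t1.png

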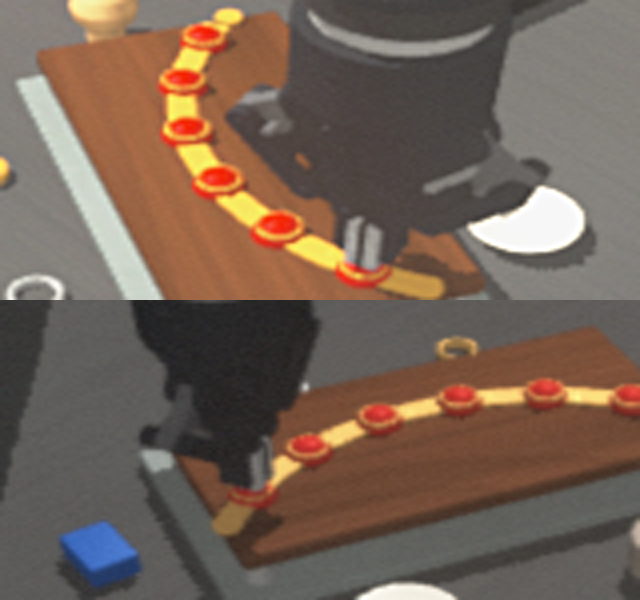

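The crops show the fingertips centred just above stone1, at about (360,265) in the side crop and (252,490) in the scene crop. Next I'll press lightly.

Call:
jog_arm:
  commands:
    - {"dx":0,"dy":0,"dz":-0.15,"yaw":0,"jaw":0}
    - {"dx":0,"dy":0,"dz":-0.1,"yaw":0,"jaw":0}
    - {"dx":0,"dy":0,"dz":0,"yaw":0,"jaw":0}

```text
clock: 4.28
eef_pos: [0.5465, -0.173, 0.0544]
ee_rot: [0.0, 0.983, 0.185, 0.0]
wrist_force: [0.0, -0.5, 2.0]
opening: -0.0005
gripper_force: 0.9
```

```bash
python3 - <<'E'
from h import *
F=[]
for i in range(8): optics.read_camera('side'); F.append(state()['wrist_force'])
print(np.mean(F,0),np.std(F,0),state()['eef_pos'],state()['clock'])
E
```

```text
[ 0.70756072 -0.27452039  1.71842622] [0.43657239 0.24537647 0.47713109] [ 0.54649707 -0.17296734  0.05444962] 4.675
```

Stone1 is touched at 1.7 N, which is about 2.5 mm of travel. Next, stone2.

Call:
jog_arm:
  commands:
    - {"dx":0,"dy":0,"dz":0.2,"yaw":0,"jaw":0}
    - {"dx":-0.15,"dy":0.73,"dz":0,"yaw":0,"jaw":0}
    - {"dx":-0.15,"dy":0.73,"dz":0,"yaw":0,"jaw":0}
    - {"dx":-0.15,"dy":0.74,"dz":0,"yaw":0,"jaw":0}
    - {"dx":0,"dy":0,"dz":-0.2,"yaw":0,"jaw":0}

```text
clock: 5.3
eef_pos: [0.5367, -0.1271, 0.0544]
ee_rot: [-0.0, 0.982, 0.186, -0.0]
wrist_force: [-0.6, 1.9, 2.5]
opening: -0.0001
gripper_force: 1.1
```

Call:
jog_arm:
  commands:
    - {"dx":0,"dy":0,"dz":0,"yaw":0,"jaw":0}
    - {"dx":0,"dy":0,"dz":0,"yaw":0,"jaw":0}

```text
clock: 5.55
eef_pos: [0.5373, -0.129, 0.0543]
ee_rot: [-0.0, 0.983, 0.185, 0.0]
wrist_force: [-0.3, 1.9, 1.5]
opening: -0.0001
gripper_force: 0.9
```

```bash
cat > f.py <<'E'
from h import *
F=[]
for i in range(5): optics.read_camera('side'); F.append(state()['wrist_force'])
print(np.mean(F,0).round(2),state()['eef_pos'],state()['clock'])
E
python3 f.py
```

```text
[-0.62  1.    1.57] [ 0.53737258 -0.12921509  0.05436624] 5.8
```

Stone2 is touched. Next is stone3 (+4, +44 mm).

Call:
jog_arm:
  commands:
    - {"dx":0,"dy":0,"dz":0.2,"yaw":0,"jaw":0}
    - {"dx":0.06,"dy":0.73,"dz":0,"yaw":0,"jaw":0}
    - {"dx":0.07,"dy":0.73,"dz":0,"yaw":0,"jaw":0}
    - {"dx":0.07,"dy":0.74,"dz":0,"yaw":0,"jaw":0}
    - {"dx":0,"dy":0,"dz":-0.2,"yaw":0,"jaw":0}

```text
clock: 6.42
eef_pos: [0.5416, -0.0832, 0.0544]
ee_rot: [-0.0, 0.982, 0.187, 0.0]
wrist_force: [0.6, 2.0, 1.8]
opening: -0.0002
gripper_force: 1.1
```

Call:
jog_arm:
  commands:
    - {"dx":0,"dy":0,"dz":0,"yaw":0,"jaw":0}
    - {"dx":0,"dy":0,"dz":0,"yaw":0,"jaw":0}

```text
clock: 6.68
eef_pos: [0.5412, -0.085, 0.0543]
ee_rot: [-0.0, 0.983, 0.185, 0.0]
wrist_force: [-0.2, 1.0, 2.8]
opening: 0.0
gripper_force: 0.9
```

```bash
python3 f.py
```

```text
[-0.28  1.65  1.82] [ 0.54125036 -0.08515451  0.05438345] 6.925
```

Stone3 is touched. Next is stone4 (+16, +42 mm).

Call:
jog_arm:
  commands:
    - {"dx":0,"dy":0,"dz":0.2,"yaw":0,"jaw":0}
    - {"dx":0.26,"dy":0.7,"dz":0,"yaw":0,"jaw":0}
    - {"dx":0.27,"dy":0.7,"dz":0,"yaw":0,"jaw":0}
    - {"dx":0.27,"dy":0.7,"dz":0,"yaw":0,"jaw":0}
    - {"dx":0,"dy":0,"dz":-0.2,"yaw":0,"jaw":0}

```text
clock: 7.55
eef_pos: [0.5584, -0.0412, 0.0545]
ee_rot: [-0.0, 0.982, 0.187, 0.001]
wrist_force: [1.3, 0.2, 2.2]
opening: 0.0001
gripper_force: 1.1
```

Call:
jog_arm:
  commands:
    - {"dx":0,"dy":0,"dz":0,"yaw":0,"jaw":0}
    - {"dx":0,"dy":0,"dz":0,"yaw":0,"jaw":0}

```text
clock: 7.8
eef_pos: [0.5572, -0.043, 0.0544]
ee_rot: [-0.0, 0.983, 0.185, 0.0]
wrist_force: [0.7, 1.5, 1.4]
opening: 0.0004
gripper_force: 0.9
```

```bash
python3 f.py; python3 - <<'E'
from h import *
b=optics.read_camera('side'); a=optics.read_camera('scene')
c=np.vstack([cv2.resize(x[y0:y0+100,x0:x0+160,::-1],None,fx=4,fy=3,interpolation=cv2.INTER_CUBIC) for x,x0,y0 in((b,250,150),(a,230,150))])
cv2.imwrite('pics/t2.png',c)
E
```

```text
[0.6  1.26 1.49] [ 0.55715475 -0.04315296  0.05441831] 8.05
```

View pics/t2.png

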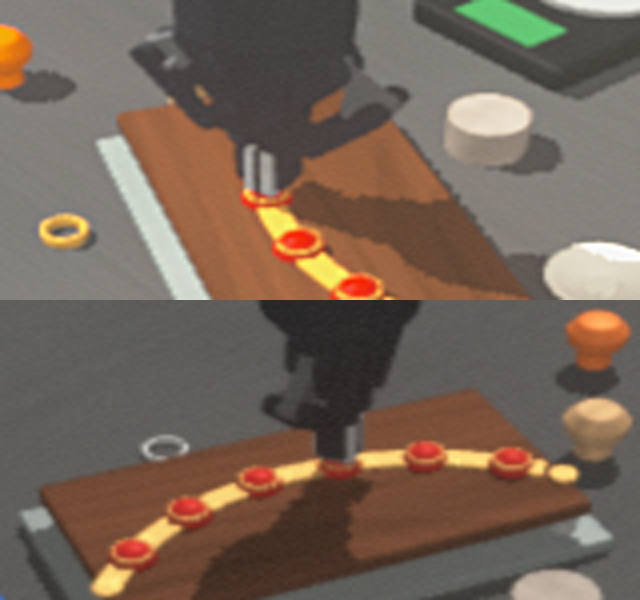

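The fingertips sit on stone4 in both crops, at (265,195) and (340,465), and the board is barely down. Next are stone5 (+26, +35 mm) and stone6 (+36, +28 mm).

Call:
jog_arm:
  commands:
    - {"dx":0,"dy":0,"dz":0.2,"yaw":0,"jaw":0}
    - {"dx":0.43,"dy":0.58,"dz":0,"yaw":0,"jaw":0}
    - {"dx":0.43,"dy":0.58,"dz":0,"yaw":0,"jaw":0}
    - {"dx":0.44,"dy":0.59,"dz":0,"yaw":0,"jaw":0}
    - {"dx":0,"dy":0,"dz":-0.2,"yaw":0,"jaw":0}

```text
clock: 8.78
eef_pos: [0.5851, -0.0064, 0.0545]
ee_rot: [-0.0, 0.982, 0.186, 0.001]
wrist_force: [0.3, 0.5, 2.3]
opening: 0.0002
gripper_force: 1.1
```

Call:
jog_arm:
  commands:
    - {"dx":0,"dy":0,"dz":0,"yaw":0,"jaw":0}
    - {"dx":0,"dy":0,"dz":0,"yaw":0,"jaw":0}

```text
clock: 9.02
eef_pos: [0.5832, -0.008, 0.0544]
ee_rot: [-0.0, 0.983, 0.185, 0.0]
wrist_force: [0.7, 0.7, 1.9]
opening: -0.0
gripper_force: 0.9
```

```bash
python3 f.py
```

```text
[0.47 1.23 1.46] [ 0.58308121 -0.00810126  0.0544181 ] 9.275
```

Call:
jog_arm:
  commands:
    - {"dx":0,"dy":0,"dz":0.2,"yaw":0,"jaw":0}
    - {"dx":0.6,"dy":0.46,"dz":0,"yaw":0,"jaw":0}
    - {"dx":0.6,"dy":0.47,"dz":0,"yaw":0,"jaw":0}
    - {"dx":0.6,"dy":0.47,"dz":0,"yaw":0,"jaw":0}
    - {"dx":0,"dy":0,"dz":-0.2,"yaw":0,"jaw":0}

```text
clock: 9.9
eef_pos: [0.6216, 0.0214, 0.0545]
ee_rot: [0.0, 0.983, 0.186, 0.001]
wrist_force: [1.3, 0.8, 2.3]
opening: 0.0
gripper_force: 1.1
```

Call:
jog_arm:
  commands:
    - {"dx":0,"dy":0,"dz":0,"yaw":0,"jaw":0}
    - {"dx":0,"dy":0,"dz":0,"yaw":0,"jaw":0}

```text
clock: 10.15
eef_pos: [0.6192, 0.02, 0.0545]
ee_rot: [-0.0, 0.983, 0.185, 0.0]
wrist_force: [1.0, 0.7, 2.6]
opening: -0.0
gripper_force: 0.9
```

```bash
python3 f.py
```

```text
[1.   1.09 1.53] [0.6190431  0.01996486 0.05447202] 10.4
```

All six stones are touched. I'll raise the hand straight up, well clear.

Call:
jog_arm:
  commands:
    - {"dx":0,"dy":0,"dz":0.3,"yaw":0,"jaw":0}
    - {"dx":0,"dy":0,"dz":1,"yaw":0,"jaw":0}
    - {"dx":0,"dy":0,"dz":1,"yaw":0,"jaw":0}
    - {"dx":0,"dy":0,"dz":1,"yaw":0,"jaw":0}
    - {"dx":0,"dy":0,"dz":1,"yaw":0,"jaw":0}

```text
clock: 11.02
eef_pos: [0.6183, 0.0197, 0.1408]
ee_rot: [0.0, 0.983, 0.185, -0.001]
wrist_force: [0.1, 0.3, -0.5]
opening: -0.0004
gripper_force: 0.0
```

Call:
jog_arm:
  commands:
    - {"dx":-0.5,"dy":0,"dz":1,"yaw":0,"jaw":0}
    - {"dx":-1,"dy":0,"dz":1,"yaw":0,"jaw":0}
    - {"dx":-1,"dy":0,"dz":0.5,"yaw":0,"jaw":0}
    - {"dx":0,"dy":0,"dz":0,"yaw":0,"jaw":0}
    - {"dx":0,"dy":0,"dz":0,"yaw":0,"jaw":0}

```text
clock: 11.65
eef_pos: [0.5691, 0.02, 0.1902]
ee_rot: [0.0, 0.983, 0.185, -0.0]
wrist_force: [0.4, -0.4, -1.0]
opening: -0.0002
gripper_force: 0.0
```

```bash
python3 - <<'E'
from h import *
shot('side','side9'); s=state(); print(s['eef_pos'],s['clock'],s['wrist_force'])
E
```

```text
[0.5692959  0.02001114 0.18996508] 11.7 [0.7268874  0.14787587 0.81104069]
```

View pics/side9.png

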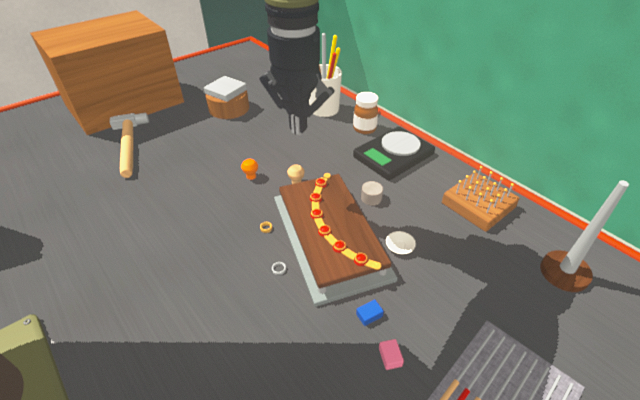

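The hand is clear at about (295,130). The blue block (370,312), wooden knob (295,173), rings, dish and pumice all appear where they were.

```bash
python3 -c "
from plant import ticket; print(ticket.sign_off())"
```

```text
the job is handed in; nothing more can be done
None
```

I touched all six stones in order, from the blue wax end to the far end, each with a steady 1.5–1.8 N (about 2.5 mm of travel) and lifting about 4 mm between stones; the hand is clear, nothing else appears to have moved in the final picture, and the job is handed in (no verdict was returned).

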